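Lay out the weld kit on its silhouette mats

ROBOT

A 6-joint arm with a two-finger parallel gripper is mounted at the origin on a cart in front of the work surface, level with it; the furniture and walls round the work are solid. World frame = base frame: x ahead of the robot, y to its left, z up, the work surface at z = 0. Lengths are in m, angles in rad, forces in N, time in s.
With the tool pointing down it reaches from about 0.375 to 0.9 m from the base axis. Payload 3.1 kg.
Tool frame: the origin (TCP) lies at the very end of the fingers, on their centre line; the grasp point (between the pads) lies grip_point_offset behind it (grip_point_offset is the distance from the TCP to the grasp point, in m); z points along the fingers, y is the line along which they close (so a half turn about z gives the same grasp; the last joint's range is limited). The gripper opens to 87 mm and grips with 3 to 60 N. Pads are 19 mm wide; open, the fingers measure 117 mm over their backs; the gripper's body (75 mm by 190 mm) begins 51 mm behind the grasp point.
Start: joints at [1.03, 0.527, 1.433, -0, 1.181, -0.178], TCP at [0.221, 0.585, 0.223] pointing down, gripper open.
Joint ranges: [-3.08, 3.08], [-0.75, 2.2], [0.22, 2.44], [-1.43, 4.57], [0, 2.65], [-2.85, 2.85]. Speed limits (rad/s): [2.79, 2.79, 3.14, 3.14, 3.14, 3.14].

INTERFACE

Orientations are given as a 3x3 rotation matrix whose columns are the frame's x, y, z axes.
In Python, from rig import * gives the robot as it stands.
- The arm moves only by the tool inch_along, called after "Request:" as name([rows], argument=value, ...), one row to a line, values as JSON. Schema: {"type":"object","properties":{"segments":{"type":"array","items":{"type":"array","items":{"type":"number"},"minItems":6,"maxItems":6},"minItems":1,"maxItems":8},"aperture":{"type":"number"},"force":{"type":"number"},"only":{"type":"string"},"quiet":{"type":"boolean"},"lines":{"type":"string"}},"required":["segments"],"additionalProperties":false}. segments is a list of rows, 1 to 8 of them, each of 6 numbers: dx, dy, dz in units of 20 mm, then a rotation vector rx, ry, rz in units of 0.05 rad; each row is the pose to reach, as a shift and turn from the pose commanded when the call began, along the tool's axes at that moment; what a row does not reach only later rows make up. A row lasts 1/10 s, in which the tool goes at most 0.05 m and 0.15 rad, less where a joint would pass 70% of its speed; a pose out of reach is approached as far as the arm can. aperture is the opening from 0.0 (shut) to 1.0 (fully open), set as the call begins (left out keeps the last). The fingers move at their own pace and stop on an object; force is the grip in N (left out, the last holds). Time passes only in rows, so rows that do not move let the fingers close. The tool returns the time, the measured TCP pose, the force, the opening and the grip force at its end. only (a regular expression) keeps the lines of the reply that match it, lines (a string "A,B") keeps lines A to B, and quiet returns only ok. Input that does not fit is refused with a message, and nothing moves.
- sense(): the state, without advancing time (a new reading comes with each control period).
- camera(name): name is "scene" or "top" or "wrist"; returns the picture (480x640x3 uint8, red, green, blue); there is no depth.
- camera_info(name): a dict with "mtx" (3x3 intrinsics, pixels), "D" ([k1, k2, p1, p2, k3] as OpenCV has them; the pictures are not rectified), "R" (3x3) and "t" (3): a world point X has camera coordinates R X + t; the wrist camera has in their place "mount" (4x4, takes a point from camera to tool coordinates, whose origin is the TCP and whose axes are the flange's). Camera axes: x right, y down, z forward; pixel columns grow to the right and rows downward; lengths in m; the calibration is good to about 2 mm. A picture is of the moment at which its call begins: read the wrist's pose just before it. camera_info takes no time and is no camera call.
- job_done(): hands the job in; it is judged then, once.
The state is a dict: "clock": time; "joint_positions": joint angles; "qvel": joint speeds; "tau": joint torques, N m; "position": TCP position; "ee_rot": TCP orientation; "force": force on the tool from outside, world axes, zero at the start; "wrist_torque": the same for the moment, N m; "gripper_width": opening from 0.0 (shut) to 1.0 (fully open); "finger_force": force on a finger pad.
Only numpy, scipy, OpenCV 4.12 (cv2) and the standard library are available. Lean on these libraries where they do the work, as an engineer would, in place of code of your own. Each camera call takes 0.05 s, during which the arm holds its last target. There are 200 camera calls.

TASK

Lay out the weld kit: put each of the four parts on the rubber mat that shows its shape - the dark pipe stub upright on the white ring, the orange ceramic nozzle upright on the orange disc, the steel nut flat on the yellow hexagon, and the flat pale electrode box on the blue rectangle, running the same way as the rectangle. Centre each part on its silhouette, let go of it, and leave the blue-lidded tin and the red welding magnet where they are.

Things in the scene. Friction and masses are not known exactly. Their poses are not given: they have to be found in the camera images.
- pipe: Dark blue-grey steel pipe stub standing on end, open tube 26 mm outside diameter, 32 mm tall, about 50 g. Origin at the centre of its lower end, z up along the pipe.
- cup: Orange-red ceramic welding nozzle standing on its wide base, 20 mm diameter at the base (lower 15 mm), tapering to about 14 mm at the top, 35 mm tall, about 12 g. Origin at the centre of its base, z up.
- nut: Bright steel hexagon nut M20 lying flat, 16 mm tall, 30 mm across flats along its x axis, 34 mm across corners along its y axis. Origin at the centre of its underside, z up.
- box: Flat pale box of ten tungsten electrodes lying flat, closed, 80 mm (its x axis) by 48 mm (its y axis), top 9 mm above its origin, 60 g. Origin at the centre of its underside, z up.
- pipe_mat: Black rubber mat 80 x 80 mm, 4 mm thick, fixed to the bench, printed with a white ring 38 mm across; place for the pipe stub. Origin at the centre of its underside (bench level), z up; the mat's top and the print lie 4 mm above the origin.
- cup_mat: Black rubber mat 80 x 80 mm, 4 mm thick, fixed, printed with an orange disc 28 mm across; place for the ceramic nozzle. Origin at the centre of its underside, top 4 mm above it.
- nut_mat: Black rubber mat 80 x 80 mm, 4 mm thick, fixed, printed with a yellow solid hexagon 44 mm across corners; place for the nut (any turn). Origin at the centre of its underside, top 4 mm above it.
- box_mat: Black rubber mat 110 mm (its x axis) by 80 mm (its y axis), 4 mm thick, fixed, printed with a blue rectangle 88 mm (x) by 56 mm (y); place for the electrode box, whose long side (x) runs along the mat's x, either way round. Origin at the centre of its underside, top 4 mm above it.
- gel_tin: Bystander: round white tin with a blue lid, 68 mm diameter, 46 mm tall, loose, behind the mats; not to be moved. Origin at the centre of its underside.
- magnet: Bystander: flat red triangular welding magnet, 64 mm (x axis) by 88 mm (y axis), 19 mm tall, loose, behind the mats; not to be moved. Origin at its middle, on its underside.
There are look-alikes about, which are no part of the job. Leave any turquoise look-alike of the nut_mat alone.

How it is judged:
By the outcome, as a careful person would: the job done as asked, in the order asked, and still so for the second after the job is handed in, with the robot touching nothing.
It also fails if it takes over 112 s, if anything falls off the work surface, if the arm or the gripper's body presses on something with over 40 N, if the wrist force passes 120 N, or if a joint passes its speed limit or range.

## Working session

There is one attempt and no reset: what is moved stays moved. The work goes in short steps, Python scripts to look and compute and a tool call to move; the robot and the scene stay as the last step left them, time stands still between calls to the robot, and variables do not carry over. Pictures are saved under pics/ and viewed, at most 19 in all, crops included, and the job is handed in when it is done.

```bash
ls; mkdir -p pics; python3 - <<'E'
from rig import *
import cv2,numpy as np
np.set_printoptions(precision=4,suppress=True)
for n in("top","scene"):
    cv2.imwrite(f"pics/{n}0.png",camera(n)[:,:,::-1]); i=camera_info(n); print(n,i["mtx"],i["D"],i["R"],i["t"])
print(camera_info("wrist")); s=sense(); print(s, grip_point_offset if 'grip_point_offset' in globals() else '')
print([k for k in globals() if k[0]!='_'])
E
```

```text
pics
top [[440.2775   0.     314.1739]
 [  0.     440.2775 249.6496]
 [  0.       0.       1.    ]] [-0.0909  0.      0.      0.      0.    ] [[-0.0085 -1.      0.0023]
 [-0.9805  0.0079 -0.1962]
 [ 0.1962 -0.0039 -0.9806]] [-0.014   0.5704  1.0964]
scene [[461.8089   0.     315.2854]
 [  0.     461.8089 233.2618]
 [  0.       0.       1.    ]] [-0.0153  0.      0.      0.      0.    ] [[-0.7343 -0.6788 -0.0006]
 [-0.3338  0.3618 -0.8704]
 [ 0.5911 -0.6389 -0.4923]] [0.4215 0.2227 0.6082]
{'mtx': array([[366.1908,   0.    , 319.7592],
       [  0.    , 366.1908, 240.613 ],
       [  0.    ,   0.    ,   1.    ]]), 'D': array([-0.0159,  0.    ,  0.    ,  0.    ,  0.    ]), 'mount': array([[ 0.0004, -0.9658, -0.2593,  0.0707],
       [ 1.    ,  0.0005, -0.0006, -0.0012],
       [ 0.0007, -0.2593,  0.9658, -0.1618],
       [ 0.    ,  0.    ,  0.    ,  1.    ]])}
{'clock': 0.1, 'joint_positions': array([ 1.0305,  0.5284,  1.4337, -0.    ,  1.1815, -0.1785]), 'qvel': array([ 0.0005, -0.0006, -0.0022, -0.0009, -0.0001, -0.0001]), 'tau': array([ -0.0005, -44.0988, -17.7151,   0.0635,   0.0534,  -0.0001]), 'position': array([0.2209, 0.584 , 0.2217]), 'ee_rot': array([[-0.9353,  0.354 , -0.001 ],
       [ 0.354 ,  0.9353, -0.0017],
       [ 0.0003, -0.0019, -1.    ]]), 'force': array([ 0.4676, -0.2606, -0.4744]), 'wrist_torque': array([-0.0616,  0.008 , -0.023 ]), 'finger_force': 0.0, 'gripper_width': 1.0023575506466795} 0.0187
['camera', 'camera_info', 'job_done', 'sense', 'MotionError', 'grip_point_offset', 'cv2', 'np', 'n', 'i', 's']
```

View pics/top0.png

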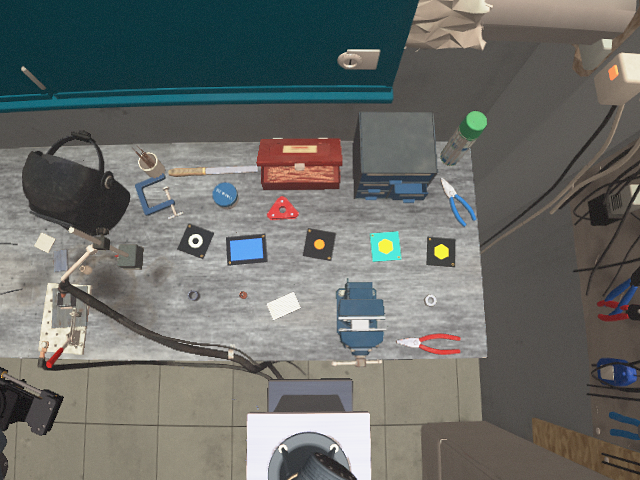

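View pics/scene0.png

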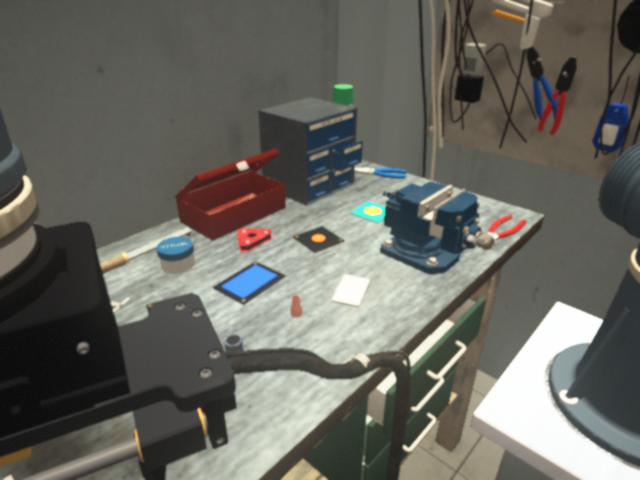

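Top view: pipe (194,296), nozzle (243,295), box (283,305), nut (430,300), ring mat (196,241), blue mat (246,249), disc mat (319,244). 
There are two hexagon mats: a turquoise one at (386,246) and a black one at (441,252). The black one matches the "black rubber mat" description, and the turquoise one is the excluded look-alike. I'll confirm with a crop.

```bash
cat > h.py <<'E'
from rig import *
import cv2,numpy as np
np.set_printoptions(precision=4,suppress=True)
def pose():
    s=sense(); return np.array(s["ee_rot"]),np.array(s["position"]),s
def ray(name,uv,P=None):
    i=camera_info(name)
    p=cv2.undistortPoints(np.array(uv,float).reshape(-1,1,2),i["mtx"],np.array(i["D"])).reshape(-1,2)
    d=np.c_[p,np.ones(len(p))]
    if name=="wrist":
        Re,t=P; M=i["mount"]; return Re@M[:3,3]+t,(Re@M[:3,:3]@d.T).T
    R,t=np.array(i["R"]),np.array(i["t"]); return -R.T@t,(R.T@d.T).T
def onplane(name,uv,z,P=None):
    o,d=ray(name,uv,P); return (o+d*((z-o[2])/d[:,2])[:,None])
def project(name,X,P=None):
    i=camera_info(name)
    if name=="wrist":
        Re,t=P; M=i["mount"]; R=(Re@M[:3,:3]).T; t=-R@(Re@M[:3,3]+t)
    else: R,t=np.array(i["R"]),np.array(i["t"])
    return cv2.projectPoints(np.array(X,float).reshape(-1,3),cv2.Rodrigues(R)[0],t,i["mtx"],np.array(i["D"]))[0].reshape(-1,2)
def blobs(m,amin=10):
    """contours -> (area, centroid, minAreaRect) """
    out=[]
    for c in cv2.findContours(m.astype(np.uint8)*255,cv2.RETR_EXTERNAL,cv2.CHAIN_APPROX_NONE)[0]:
        M=cv2.moments(c)
        if M["m00"]>=amin: out.append((M["m00"],np.array([M["m10"],M["m01"]])/M["m00"],c))
    return sorted(out,key=lambda b:-b[0])
def totool(target,yaw_y=None):
    """tool-axis shift from measured pose to target; turn about tool z to put tool y along world yaw"""
    R,t,s=pose(); print("shift",R.T@(np.array(target)-t))
    if yaw_y is not None:
        y=R[:,1]; a=np.arctan2(y[1],y[0]); d=(yaw_y-a+np.pi/2)%np.pi-np.pi/2
        print("world turn",d,"rz",-d,"q6",s["joint_positions"][5])
E
python3 - <<'E'
from h import *
im=cv2.imread("pics/top0.png")
a=cv2.resize(im[220:325,160:320],None,fx=4,fy=4,interpolation=2)[:,:640]
b=cv2.resize(im[220:325,300:460],None,fx=4,fy=4,interpolation=2)
v=cv2.resize(np.vstack([a,b]),None,fx=.71,fy=.71); print(v.shape); cv2.imwrite("pics/crop.png",v)
for n,uv,z in [("pipe",(194,296),.032),("cup",(243,295),.035),("box",(283,305),.009),("nut",(430,300),.016),("pm",(196,241),.004),("cm",(319,244),.004),("bm",(246,249),.004),("nm",(441,252),.004),("vise",(360,285),.1),("lampbox",(130,255),.05)]:
    print(n,onplane("top",uv,z)[0])
E
```

```text
(596, 454, 3)
pipe [0.453  0.2993 0.032 ]
cup [0.4548 0.1688 0.035 ]
box [0.43   0.0654 0.009 ]
nut [ 0.4386 -0.3274  0.016 ]
pm [0.6078 0.3079 0.004 ]
cm [ 0.5965 -0.0324  0.004 ]
bm [0.5841 0.1682 0.004 ]
nm [ 0.5713 -0.369   0.004 ]
vise [ 0.4712 -0.1316  0.1   ]
lampbox [0.561  0.4728 0.05  ]
```

View pics/crop.png

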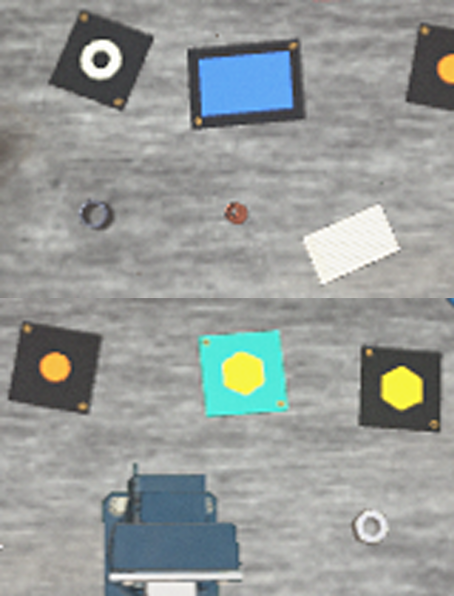

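The crop confirms it: the yellow hexagon on black is at crop (401,388), i.e. top (441,252). The turquoise one is at top (386,246). The bright nut is right of the vise. Next I measure the mats precisely and get the first shift.

```bash
python3 - <<'E'
from h import *
im=cv2.imread("pics/top0.png"); hsv=cv2.cvtColor(im,cv2.COLOR_BGR2HSV); H,S,V=cv2.split(hsv)
def win(m,u,v,r):
    k=np.zeros_like(m); k[v-r:v+r,u-r:u+r]=1; return m&(k>0)
for n,m,u,v,r,z in [("ring",(V>180)&(S<60),196,241,12,.004),("disc",(S>150)&(V>150),319,244,11,.004),("hex",(S>130)&(V>150),441,252,12,.004),("blue",(S>120)&(V>120),246,249,24,.004),("box",(V>185)&(S<60),283,305,22,.009),("nut",(V>150),430,300,9,.016)]:
    b=blobs(win(m,u,v,r))
    if not b: print(n,"none");continue
    a,c,k=b[0]; print(n,a,c,onplane("top",c,z)[0])
    if n in("blue","box"):
        q=onplane("top",cv2.boxPoints(cv2.minAreaRect(k)),z); e=q[1]-q[0];f=q[2]-q[1]
        for w in(e,f): print("  ",np.linalg.norm(w),np.degrees(np.arctan2(w[1],w[0])))
totool([.453,.299,.13],np.pi/2)
E
```

```text
ring 129.5 [195.1197 240.3912] [0.6096 0.3104 0.004 ]
disc 72.0 [318.875  243.8611] [ 0.5969 -0.032   0.004 ]
hex 154.0 [440.974  251.2608] [ 0.5734 -0.3691  0.004 ]
blue 613.0 [246.106  248.9225] [0.5843 0.1679 0.004 ]
   0.09006735444645353 -85.18285363052203
   0.05747451363316878 -174.0720746712717
box 543.5 [282.7341 306.2616] [0.4266 0.0661 0.009 ]
   0.09384075223711741 -73.22596002139896
   0.08010753940936839 -163.068503443826
nut 262.0 [429.1654 298.7723] [ 0.4419 -0.3253  0.016 ]
shift [-0.318  -0.1842  0.0919]
world turn 0.36180843793473505 rz -0.36180843793473505 q6 -0.17850277363724434
```

Careful with the scale: shifts go in units of 20 mm and turns go in units of 0.05 rad. That gives: -0.318 m is -15.9, -0.184 m is -9.2, -0.362 rad is -7.24.

Request:
inch_along([
  [-5,-2.9,0,0,0,-2],
  [-10,-5.8,0,0,0,-4],
  [-15.9,-9.2,1.5,0,0,-7.24],
  [-15.9,-9.2,4.5,0,0,-7.24],
  [-15.9,-9.2,4.5,0,0,-7.24],
  [-15.9,-9.2,4.5,0,0,-7.24],
  [-15.9,-9.2,4.5,0,0,-7.24],
  [-15.9,-9.2,4.5,0,0,-7.24],
])

```text
clock: 0.9
position: [0.4545, 0.2974, 0.1313]
ee_rot: [[-1.0, 0.001, -0.001], [0.001, 1.0, -0.001], [0.001, -0.001, -1.0]]
force: [0.5, 0.4, 0.0]
gripper_width: 1.001
finger_force: 0.0
```

```bash
python3 - <<'E'
from h import *
P=pose(); im=camera("wrist")[:,:,::-1]; cv2.imwrite("pics/w1.png",im); print(P[0],P[1])
print(project("wrist",[.453,.299,.032],P[:2]))
E
```

```text
[[-1.      0.0013 -0.001 ]
 [ 0.0013  1.     -0.0008]
 [ 0.001  -0.0008 -1.    ]] [0.4545 0.2974 0.1313]
[[323.7864 240.1695]]
```

View pics/w1.png

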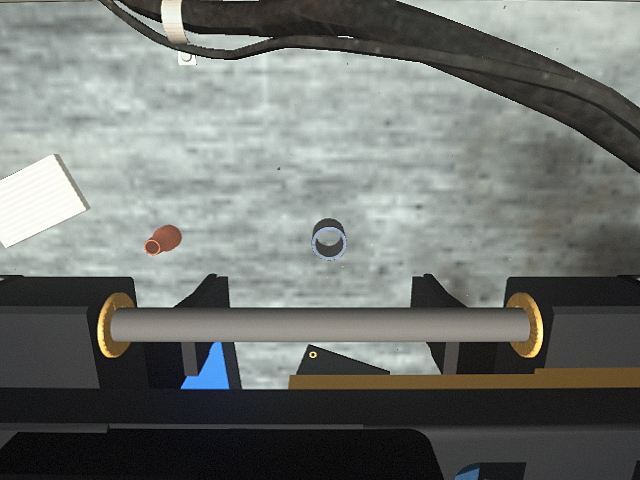

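Wrist view: pipe rim centre at about (329,243), nozzle top at (153,247), box on the left, hose well back at the top. I'll measure both rims.

```bash
python3 - <<'E'
from h import *
im=cv2.imread("pics/w1.png"); P=pose()[:2]
H,S,V=cv2.split(cv2.cvtColor(im,cv2.COLOR_BGR2HSV))
m=((S>50)&(H>95)&(H<130)); k=np.zeros_like(m);k[215:270,300:360]=1
b=blobs(m&k,20)
for a,c,q in b[:3]: print(a,c,cv2.minEnclosingCircle(q),onplane("wrist",cv2.minEnclosingCircle(q)[0],.032,P))
m=((S>80)&((H<12)|(H>170))); k[:]=0;k[215:265,135:195]=1
a,c,q=blobs(m&k,20)[0]; pts=q.reshape(-1,2); print(a,c,pts.min(0),pts.max(0))
print("cup top",onplane("wrist",(153,247),.035,P))
g=cv2.resize(im[210:275,130:360],None,fx=3.4,fy=3.4,interpolation=2); cv2.imwrite("pics/w1c.png",g)
E
```

```text
99.0 [328.4024 233.3215] ((328.5, 240.0), 16.620868682861328) [[0.4552 0.2987 0.032 ]]
696.5 [162.8504 239.8961] [144 225] [180 254]
cup top [[0.4595 0.1702 0.035 ]]
```

View pics/w1c.png

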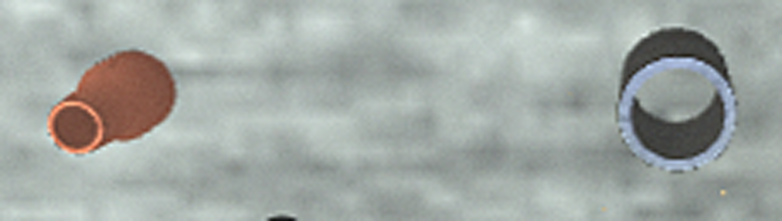

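```bash
python3 - <<'E'
from h import *
P=pose()[:2]; p=onplane("wrist",(329.4,243.4),.032,P)[0]; print(p,onplane("wrist",(152.4,247.4),.035,P))
totool([p[0],p[1],.002],np.pi/2)
E
```

```text
[0.4578 0.2994 0.032 ] [[0.4598 0.1697 0.035 ]]
shift [-0.0006  0.0059  0.1276]
world turn 0.0035523702372235455 rz -0.0035523702372235455 q6 -1.1968941856063773
```

The arm was still settling in that picture, so I settle first and then re-measure.

```bash
cat >> h.py <<'E'
def snap(fn=None):
    P=pose(); im=camera("wrist")[:,:,::-1].copy()
    if fn: cv2.imwrite(fn,im)
    Q=pose(); print("pose",P[1],"after",Q[1]); return im,P[:2]
def circ(im,uv,mask,r,rr):
    """circle through mask's outer contour near uv"""
    k=np.zeros(mask.shape,np.uint8); cv2.circle(k,tuple(int(round(x)) for x in uv),r,1,-1)
    return [(b[0],b[1],cv2.minEnclosingCircle(b[2])) for b in blobs(mask&(k>0),rr)]
E
```

Request:
inch_along([
  [0,0,0,0,0,0],
  [0,0,0,0,0,0],
  [0,0,0,0,0,0],
])

```text
clock: 1.25
position: [0.4527, 0.3008, 0.1329]
ee_rot: [[-1.0, -0.002, 0.0], [-0.002, 1.0, 0.0], [-0.0, 0.0, -1.0]]
force: [0.2, -0.1, 0.1]
gripper_width: 0.999
finger_force: 0.0
```

```bash
python3 - <<'E'
from h import *
im,P=snap("pics/w2.png")
H,S,V=cv2.split(cv2.cvtColor(im,cv2.COLOR_BGR2HSV))
hc=cv2.HoughCircles(cv2.medianBlur(V,3),cv2.HOUGH_GRADIENT,1,20,param1=150,param2=15,minRadius=14,maxRadius=20)
for c in hc[0]:
    if 200<c[1]<280 and 270<c[0]<380: print(c,onplane("wrist",c[:2],.032,P))
b=(S>40)&(H>100)&(H<125)&(V>120)
for x in circ(im,(329,243),b,40,5)[:3]: print(x, onplane("wrist",x[2][0],.032,P))
E
```

```text
pose [0.4527 0.3008 0.1329] after [0.4527 0.301  0.133 ]
[323.5 245.5  17.1] [[0.4558 0.3023 0.032 ]]
(821.0, array([323.9769, 244.3214]), ((324.0, 244.5), 17.007450103759766)) [[0.455  0.3027 0.032 ]]
```

Request:
inch_along([
  [-0.13,0.085,2,0,0,0],
  [-0.13,0.085,4,0,0,0],
  [-0.13,0.085,5.5,0,0,0],
  [-0.13,0.085,6.35,0,0,0],
  [-0.13,0.085,6.35,0,0,0],
  [-0.13,0.085,6.35,0,0,0],
])

```text
clock: 1.9
position: [0.4558, 0.3025, 0.006]
ee_rot: [[-1.0, -0.002, 0.0], [-0.002, 1.0, 0.0], [-0.0, 0.0, -1.0]]
force: [-0.2, 0.5, -0.2]
gripper_width: 1.002
finger_force: 0.0
```

Request:
inch_along([
  [0,0,0,0,0,0],
  [0,0,0,0,0,0],
  [0,0,0,0,0,0],
  [0,0,0,0,0,0],
  [0,0,0,0,0,0],
  [0,0,0,0,0,0],
], aperture=0.0, force=20)

```text
clock: 2.5
position: [0.4561, 0.3015, 0.0057]
ee_rot: [[-1.0, -0.0, 0.0], [-0.0, 1.0, 0.0], [-0.0, 0.0, -1.0]]
force: [-0.1, 0.1, -0.6]
gripper_width: 0.539
finger_force: 0.0
```

Request:
inch_along([
  [0,0,0,0,0,0],
  [0,0,0,0,0,0],
  [0,0,0,0,0,0],
  [0,0,0,0,0,0],
  [0,0,0,0,0,0],
])

```text
clock: 3.0
position: [0.4561, 0.3016, 0.0055]
ee_rot: [[-1.0, -0.0, -0.0], [-0.0, 1.0, -0.0], [0.0, -0.0, -1.0]]
force: [0.7, 0.3, -0.3]
gripper_width: 0.292
finger_force: 20.0
```

Request:
inch_along([
  [0,0,-2.5,0,0,0],
  [0,0,-5,0,0,0],
  [-2.5,0.15,-5,0,0,0],
  [-5,0.3,-5,0,0,0],
  [-7.7,0.45,-5,0,0,0],
  [-7.7,0.45,-5,0,0,0],
  [-7.7,0.45,-5,0,0,0],
  [-7.7,0.45,-5,0,0,0],
])

```text
clock: 3.8
position: [0.6078, 0.3102, 0.1045]
ee_rot: [[-1.0, -0.0, -0.004], [-0.0, 1.0, -0.001], [0.004, -0.001, -1.0]]
force: [-0.2, -1.0, -1.4]
gripper_width: 0.292
finger_force: 20.0
```

Request:
inch_along([
  [0,0,0,0,0,0],
])

```text
clock: 3.9
position: [0.6077, 0.3106, 0.105]
ee_rot: [[-1.0, -0.001, -0.003], [-0.001, 1.0, -0.001], [0.003, -0.001, -1.0]]
force: [0.1, -0.4, -0.7]
gripper_width: 0.293
finger_force: 20.0
```

```bash
python3 - <<'E'
from h import *
im,P=snap("pics/w3.png")
E
```

```text
pose [0.6077 0.3106 0.105 ] after [0.608  0.3107 0.1052]
```

View pics/w3.png

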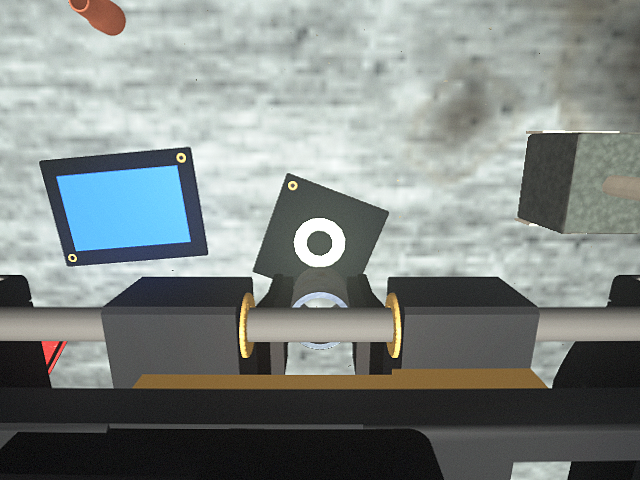

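The ring is clear at (319,243), and the held pipe's rim bottom is at about (320,350). I compute the ring centre and check how the pipe sits in the grip.

```bash
cat >> h.py <<'E'
def meas(im,mask,uv,r,z,P,amin=100,rect=False):
    k=np.zeros(mask.shape,np.uint8); cv2.circle(k,tuple(uv),r,1,-1)
    a,c,q=blobs(mask&(k>0),amin)[0]
    X=onplane("wrist",q.reshape(-1,2).astype(float),z,P)[:,:2].astype(np.float32)*1000
    (cx,cy),(w,h),ang=cv2.minAreaRect(X); M=cv2.moments(X.reshape(-1,1,2)); 
    print("area",a,"px",c,"centroid mm",M["m10"]/M["m00"],M["m01"]/M["m00"],"rect",(cx,cy),(w,h),ang)
    if rect:
        bp=cv2.boxPoints(((cx,cy),(w,h),ang)); e=bp[1]-bp[0],bp[2]-bp[1]
        l=max(e,key=np.linalg.norm); print("long axis yaw",np.arctan2(l[1],l[0])%np.pi)
E
python3 - <<'E'
from h import *
im=cv2.imread("pics/w3.png"); P=pose()[:2]; P=(P[0],np.array([.6077,.3106,.105]))
H,S,V=cv2.split(cv2.cvtColor(im,cv2.COLOR_BGR2HSV))
meas(im,(V>170)&(S<40),(319,243),32,.004,P)
meas(im,(S>90)&(H>95)&(H<125)&(V>120),(125,208),110,.004,P,rect=True)
t=P[1]+[0,0,.0264]
for d in([0,0,0],[.013,0,0],[-.013,0,0],[0,.013,0],[0,-.013,0]): print(d,project("wrist",t+d,P))
m=(S>40)&(H>100)&(H<125)&(V>110); m[:270]=0;m[370:]=0;m[:,:280]=0;m[:,360:]=0
ys,xs=np.nonzero(m); print(xs.min(),xs.max(),ys.min(),ys.max())
E
```

```text
area 1933.0 px [319.0755 242.1809] centroid mm 608.3763398678273 308.69501813748417 rect (608.2266845703125, 308.65411376953125) (36.986698150634766, 37.33322525024414) 0.11396041512489319
area 9086.0 px [124.59   207.8619] centroid mm 583.3784136706444 166.3945311174831 rect (583.4094848632812, 166.35963439941406) (56.924747467041016, 89.01213073730469) 4.868505477905273
long axis yaw 1.6557684
[0, 0, 0] [[322.684  322.9254]]
[0.013, 0, 0] [[322.5733 351.2005]]
[-0.013, 0, 0] [[322.7993 293.3053]]
[0, 0.013, 0] [[354.5759 322.9794]]
[0, -0.013, 0] [[290.7964 322.8516]]
293 346 292 345
```

In the tool's units: 0.095 m is 4.75, -0.0014 m is -0.07.

Request:
inch_along([
  [-0.07,-0.05,2,0,0,0],
  [-0.07,-0.05,3.5,0,0,0],
  [-0.07,-0.05,4.25,0,0,0],
  [-0.07,-0.05,4.6,0,0,0],
  [-0.07,-0.05,4.75,0,0,0],
  [-0.07,-0.05,4.75,0,0,0],
  [-0.07,-0.05,4.75,0,0,0],
])

```text
clock: 4.65
position: [0.6125, 0.31, 0.012]
ee_rot: [[-1.0, -0.0, 0.003], [-0.0, 1.0, 0.001], [-0.003, 0.001, -1.0]]
force: [0.9, -0.1, 0.2]
gripper_width: 0.292
finger_force: 20.0
```

Request:
inch_along([
  [0,0,0,0,0,0],
  [0,0,0,0,0,0],
  [0,0,0,0,0,0],
  [0,0,0,0,0,0],
  [0,0,0,0,0,0],
  [0,0,0,0,0,0],
], aperture=0.8)

```text
clock: 5.25
position: [0.6114, 0.3096, 0.0105]
ee_rot: [[-1.0, -0.0, -0.0], [-0.0, 1.0, -0.0], [0.0, -0.0, -1.0]]
force: [-0.4, -0.3, 0.5]
gripper_width: 0.745
finger_force: 0.0
```

In the tool's units: -0.12 m is -6, -0.08 m is -4.

Request:
inch_along([
  [0,0,-2,0,0,0],
  [0,0,-4,0,0,0],
  [0,0,-6,0,0,0],
  [0,0,-6,0,0,0],
  [0,0,-6,0,0,0],
  [0,0,-6,0,0,0],
  [0,0,-6,0,0,0],
])

```text
clock: 5.95
position: [0.6101, 0.3091, 0.1284]
ee_rot: [[-1.0, -0.0, -0.004], [-0.0, 1.0, -0.001], [0.004, -0.001, -1.0]]
force: [-0.1, 1.0, -0.5]
gripper_width: 0.799
finger_force: 0.0
```

```bash
python3 - <<'E'
from h import *
im,P=snap("pics/w4.png")
H,S,V=cv2.split(cv2.cvtColor(im,cv2.COLOR_BGR2HSV))
meas(im,(V>170)&(S<40),(319,240),45,.004,P)
meas(im,(S>40)&(H>100)&(H<125)&(V>110),(319,240),60,.036,P)
g=im[150:300,220:420]; cv2.imwrite("pics/w4c.png",cv2.resize(g,None,fx=4,fy=4,interpolation=2))
E
```

```text
pose [0.6101 0.3091 0.1284] after [0.6103 0.3092 0.1285]
area 715.5 px [320.9844 223.5777] centroid mm 601.3409154683741 308.602686121108 rect (604.3199462890625, 308.42364501953125) (38.00900650024414, 30.057401657104492) 88.46107482910156
area 837.0 px [320.3813 245.9064] centroid mm 610.8883458389845 308.1413759487424 rect (611.0487670898438, 308.3463134765625) (24.694683074951172, 24.487464904785156) 72.92647552490234
```

View pics/w4c.png

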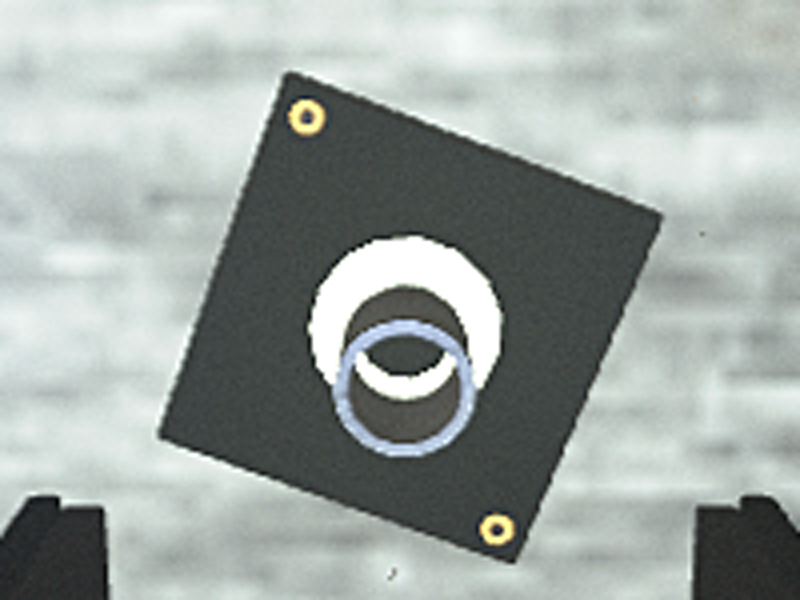

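The pipe stands upright, centred sideways (405 against 406 in the crop), but sits about 3 mm too far from the robot: the gap from ring edge to pipe base is 9.7 mm instead of 6. I'll regrasp and shift it.

Request:
inch_along([
  [0,0,2,0,0,0],
  [0,0,4,0,0,0],
  [0,0,5.25,0,0,0],
  [0,0,5.9,0,0,0],
  [0,0,5.9,0,0,0],
  [0,0,5.9,0,0,0],
])

```text
clock: 6.6
position: [0.6121, 0.3098, 0.0129]
ee_rot: [[-1.0, -0.0, 0.001], [-0.0, 1.0, 0.0], [-0.001, 0.0, -1.0]]
force: [0.3, -1.2, 0.5]
gripper_width: 0.8
finger_force: 0.0
```

Request:
inch_along([
  [0,0,0,0,0,0],
  [0,0,0,0,0,0],
  [0,0,0,0,0,0],
  [0,0,0,0,0,0],
  [0,0,0,0,0,0],
  [0,0,0,0,0,0],
  [0,0,0,0,0,0],
  [0,0,0,0,0,0],
], aperture=0, force=20)

```text
clock: 7.4
position: [0.6114, 0.3096, 0.0126]
ee_rot: [[-1.0, -0.0, -0.0], [-0.0, 1.0, -0.0], [0.0, -0.0, -1.0]]
force: [-0.1, -0.5, 1.9]
gripper_width: 0.287
finger_force: 20.0
```

Request:
inch_along([
  [0,0,-0.2,0,0,0],
  [0.05,0,-0.2,0,0,0],
  [0.16,0,-0.2,0,0,0],
  [0.16,0,-0.2,0,0,0],
  [0.16,0,-0.1,0,0,0],
  [0.16,0,0.025,0,0,0],
  [0.16,0,0.025,0,0,0],
  [0.16,0,0.025,0,0,0],
])

```text
clock: 8.2
position: [0.6084, 0.3097, 0.0125]
ee_rot: [[-1.0, -0.0, 0.0], [-0.0, 1.0, 0.0], [-0.0, 0.0, -1.0]]
force: [-2.0, 0.1, 3.8]
gripper_width: 0.287
finger_force: 20.0
```

Request:
inch_along([
  [0,0,0,0,0,0],
  [0,0,0,0,0,0],
  [0,0,0,0,0,0],
  [0,0,0,0,0,0],
  [0,0,0,0,0,0],
  [0,0,0,0,0,0],
], aperture=0.8)

```text
clock: 8.8
position: [0.6082, 0.3096, 0.0119]
ee_rot: [[-1.0, -0.0, -0.0], [-0.0, 1.0, -0.0], [0.0, -0.0, -1.0]]
force: [-0.3, -0.1, 0.1]
gripper_width: 0.742
finger_force: 0.0
```

Request:
inch_along([
  [0,0,-2,0,0,0],
  [0,0,-4,0,0,0],
  [0,0,-6,0,0,0],
  [0,0,-6,0,0,0],
  [0,0,-6,0,0,0],
  [0,0,-6,0,0,0],
  [0,0,-6,0,0,0],
])

```text
clock: 9.5
position: [0.6069, 0.3092, 0.13]
ee_rot: [[-1.0, -0.0, -0.004], [-0.0, 1.0, -0.001], [0.004, -0.001, -1.0]]
force: [-0.1, 0.0, -0.3]
gripper_width: 0.797
finger_force: 0.0
```

```bash
python3 - <<'E'
from h import *
im,P=snap("pics/w5.png")
H,S,V=cv2.split(cv2.cvtColor(im,cv2.COLOR_BGR2HSV))
meas(im,(V>170)&(S<40),(319,240),45,.004,P)
meas(im,(S>40)&(H>100)&(H<125)&(V>110),(319,240),60,.036,P)
c=V[:,316:325].mean(1); print(c[195:265].astype(int))
E
```

```text
pose [0.6069 0.3092 0.13  ] after [0.6071 0.3092 0.13  ]
area 580.0 px [321.5799 227.1075] centroid mm 601.4277037737606 309.12107336793645 rect (605.7890014648438, 309.0928039550781) (38.0793571472168, 32.8426399230957) 82.40572357177734
area 187.0 px [319.9902 242.525 ] centroid mm 605.688908876086 307.8644287663116 rect (608.5964965820312, 308.2480163574219) (24.89328956604004, 24.032371520996094) 0.06266054511070251
[ 74  73  71  73  73  72  74  73  73  72  73  73  74  72  72  73  67  42
 255 255 255 255 255 255 255 255 185  72  75  79  85  86  84  84  60 243
 239 244 136  67  69  74  73  72  74  71  72  70  71  70  63  54 224 233
 112  70  81  80  80  80  81  79  81  80  68 175 224 228 142  66]
```

The pipe is now within about 0.5 mm. Next, the nozzle.

In the tool's units: 0.149 m is 7.45, -0.138 m is -6.9.

Request:
inch_along([
  [1.85,-1.7,0,0,0,0],
  [3.7,-3.45,0,0,0,0],
  [5.55,-5.2,0,0,0,0],
  [7.45,-6.9,0,0,0,0],
  [7.45,-6.9,0,0,0,0],
  [7.45,-6.9,0,0,0,0],
  [7.45,-6.9,0,0,0,0],
  [7.45,-6.9,0,0,0,0],
], aperture=0.6)

```text
clock: 10.35
position: [0.4614, 0.1723, 0.1321]
ee_rot: [[-1.0, -0.001, 0.002], [-0.001, 1.0, 0.0], [-0.002, 0.0, -1.0]]
force: [-0.3, 0.4, -1.7]
gripper_width: 0.6
finger_force: 0.0
```

Request:
inch_along([
  [0,0,0,0,0,0],
  [0,0,0,0,0,0],
])

```text
clock: 10.55
position: [0.46, 0.1721, 0.1319]
ee_rot: [[-1.0, -0.001, 0.001], [-0.001, 1.0, 0.0], [-0.001, 0.0, -1.0]]
force: [-0.4, -0.3, 0.8]
gripper_width: 0.602
finger_force: 0.0
```

```bash
python3 - <<'E'
from h import *
im,P=snap("pics/w6.png")
H,S,V=cv2.split(cv2.cvtColor(im,cv2.COLOR_BGR2HSV))
m=(S>80)&((H<12)|(H>170)); m[280:]=0
a,c,q=blobs(m,100)[0]; pts=q.reshape(-1,2); print(a,c,pts.min(0),pts.max(0))
cx,cy=c.astype(int); x0,y0=cx-50,cy-40
cv2.imwrite("pics/w6c.png",cv2.resize(im[y0:y0+80,x0:x0+100],None,fx=6,fy=6,interpolation=2)); print(x0,y0)
meas(im,(V>200)&(S<60),(120,210),130,.009,P,rect=True)
E
```

```text
pose [0.46   0.1721 0.1319] after [0.4598 0.172  0.1319]
510.0 [321.0373 231.7033] [309 218] [333 247]
271 191
area 8190.5 px [182.7098 190.1292] centroid mm 426.63921661151466 63.08875847617906 rect (431.880859375, 60.04864501953125) (86.06904602050781, 126.732421875) 42.816162109375
long axis yaw 2.3180795
```

View pics/w6c.png

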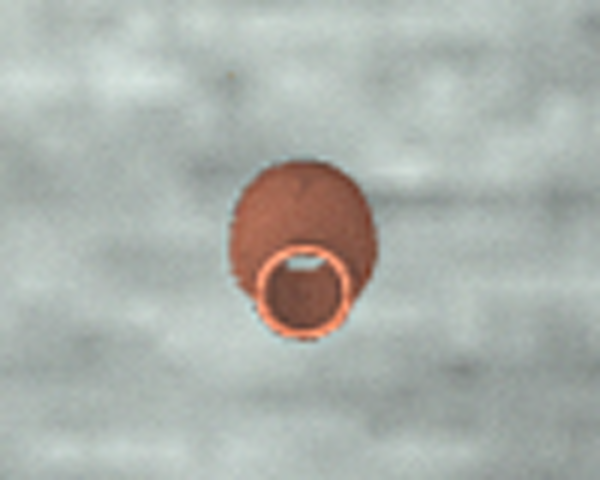

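The nozzle stands upright, with its rim centre at (321.7,239.5).

```bash
python3 - <<'E'
from h import *
P=pose()[:2]; p=onplane("wrist",(321.7,239.5),.035,P)[0]; print(p); totool([p[0],p[1]+.0007,.003])
E
```

```text
[0.4572 0.1721 0.035 ]
shift [0.0026 0.0008 0.1289]
```

Request:
inch_along([
  [0.05,0.05,2,0,0,0],
  [0.05,0.05,4,0,0,0],
  [0.05,0.05,5.5,0,0,0],
  [0.05,0.05,6.4,0,0,0],
  [0.05,0.05,6.4,0,0,0],
  [0.05,0.05,6.4,0,0,0],
  [0.05,0.05,6.4,0,0,0],
])

```text
clock: 11.3
position: [0.4588, 0.1727, 0.0044]
ee_rot: [[-1.0, -0.0, 0.001], [-0.0, 1.0, 0.0], [-0.001, 0.0, -1.0]]
force: [-0.1, 0.3, -0.3]
gripper_width: 0.601
finger_force: 0.0
```

Request:
inch_along([
  [0,0,0,0,0,0],
  [0,0,0,0,0,0],
  [0,0,0,0,0,0],
  [0,0,0,0,0,0],
  [0,0,0,0,0,0],
  [0,0,0,0,0,0],
  [0,0,0,0,0,0],
], aperture=0.0, force=10)

```text
clock: 12.0
position: [0.4584, 0.1726, 0.0041]
ee_rot: [[-1.0, -0.0, 0.0], [-0.0, 1.0, 0.0], [-0.0, 0.0, -1.0]]
force: [-0.4, -0.1, 1.2]
gripper_width: 0.215
finger_force: 10.0
```

In the tool's units: -0.205 m is -10.25, -0.139 m is -6.95.

Request:
inch_along([
  [0,0,-2.5,0,0,0],
  [0,0,-5,0,0,0],
  [-1.5,-2,-5,0,0,0],
  [-3,-4,-5,0,0,0],
  [-4.5,-6.25,-5,0,0,0],
  [-6,-8.5,-5,0,0,0],
  [-6.95,-10.25,-5,0,0,0],
  [-6.95,-10.25,-5,0,0,0],
])

```text
clock: 12.8
position: [0.6022, -0.0387, 0.1045]
ee_rot: [[-1.0, 0.005, 0.007], [0.005, 1.0, -0.003], [-0.007, -0.003, -1.0]]
force: [-0.0, 0.6, -0.3]
gripper_width: 0.216
finger_force: 10.0
```

Request:
inch_along([
  [0,0,0,0,0,0],
  [0,0,0,0,0,0],
  [0,0,0,0,0,0],
  [0,0,0,0,0,0],
  [0,0,0,0,0,0],
])

```text
clock: 13.3
position: [0.597, -0.0313, 0.1042]
ee_rot: [[-1.0, -0.002, -0.0], [-0.002, 1.0, 0.0], [0.0, 0.0, -1.0]]
force: [0.3, -0.2, -0.7]
gripper_width: 0.214
finger_force: 10.0
```

```bash
python3 - <<'E'
from h import *
im,P=snap("pics/w7.png")
H,S,V=cv2.split(cv2.cvtColor(im,cv2.COLOR_BGR2HSV))
m=(S>130)&(V>150)&(H>8)&(H<22); m[290:]=0
for b in blobs(m,100): print(b[0],b[1])
meas(im,m,(320,240),50,.004,P)
cv2.imwrite("pics/w7c.png",cv2.resize(im[180:380,200:440],None,fx=3,fy=3))
for z in(.031,-.004): print(project("wrist",P[1]+[0,0,z],P))
E
```

```text
pose [ 0.597  -0.0313  0.1042] after [ 0.5971 -0.0316  0.1042]Traceback (most recent call last):
  File "<stdin>", line 6, in <module>
  File "h.py", line 44, in meas
    a,c,q=blobs(mask&(k>0),amin)[0]
          ~~~~~~~~~~~~~~~~~~~~~~^^^
IndexError: list index out of range
```

```bash
python3 - <<'E'
from h import *
im=cv2.imread("pics/w7.png");P=pose()[:2];P=(P[0],np.array([.597,-.0313,.1042]))
cv2.imwrite("pics/w7c.png",cv2.resize(im[180:380,200:440],None,fx=3,fy=3))
hsv=cv2.cvtColor(im,cv2.COLOR_BGR2HSV);print(hsv[225:255:6,320])
for z in(.031,-.004): print(project("wrist",P[1]+[0,0,z],P))
E
```

```text
[[ 26 127 255]
 [ 25 132 255]
 [ 26 131 255]
 [ 25 135 255]
 [ 25 136 255]]
[[322.8036 328.5893]]
[[322.2978 293.3885]]
```

View pics/w7c.png

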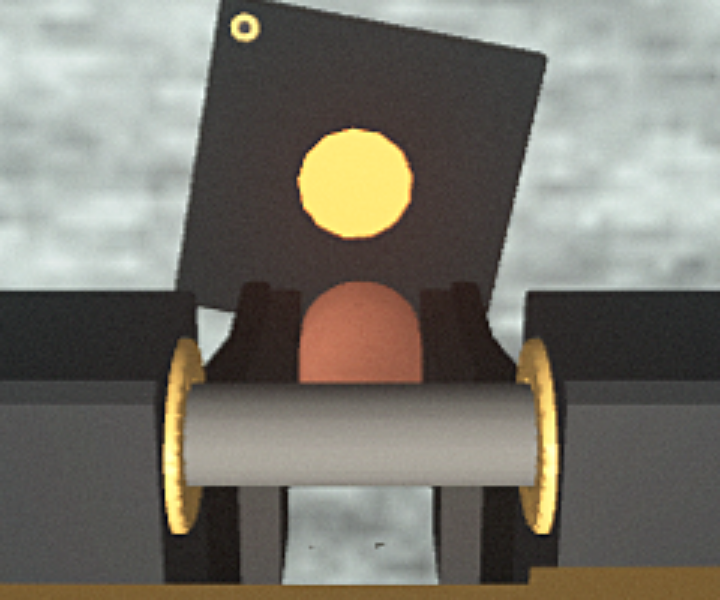

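The disc is at px (318.4,241); the held nozzle's base has its centre column at 320.3 and its edge at row 274.

```bash
python3 - <<'E'
from h import *
im=cv2.imread("pics/w7.png");P=pose()[:2];P=(P[0],np.array([.597,-.0313,.1042]))
H,S,V=cv2.split(cv2.cvtColor(im,cv2.COLOR_BGR2HSV))
meas(im,(S>90)&(V>180)&(H>15)&(H<32),(318,241),30,.004,P)
print("cup edge",project("wrist",P[1]+[-.01,0,-.004],P),"cup c from px",onplane("wrist",(320.3,274),.1002,P)); print(pose()[1])
E
```

```text
area 995.5 px [317.8828 240.6029] centroid mm 596.3117715976182 -34.02251970530526 rect (596.2337036132812, -34.291168212890625) (26.839439392089844, 27.399051666259766) 0.12041593343019485
cup edge [[322.3728 274.0741]] cup c from px [[ 0.587  -0.0323  0.1002]]
[ 0.5971 -0.0316  0.1042]
```

Request:
inch_along([
  [0.04,-0.09,2,0,0,0],
  [0.04,-0.09,3.5,0,0,0],
  [0.04,-0.09,4.25,0,0,0],
  [0.04,-0.09,4.6,0,0,0],
  [0.04,-0.09,4.775,0,0,0],
  [0.04,-0.09,4.775,0,0,0],
  [0.04,-0.09,4.775,0,0,0],
  [0.04,-0.09,4.775,0,0,0],
])

```text
clock: 14.15
position: [0.5973, -0.0344, 0.0096]
ee_rot: [[-1.0, -0.0, 0.002], [-0.0, 1.0, -0.001], [-0.002, -0.001, -1.0]]
force: [0.3, 1.6, -0.0]
gripper_width: 0.216
finger_force: 10.0
```

Request:
inch_along([
  [0,0,0,0,0,0],
  [0,0,0,0,0,0],
  [0,0,0,0,0,0],
  [0,0,0,0,0,0],
])

```text
clock: 14.55
position: [0.5966, -0.0342, 0.0086]
ee_rot: [[-1.0, -0.0, 0.0], [-0.0, 1.0, -0.0], [-0.0, -0.0, -1.0]]
force: [0.0, -0.6, -0.4]
gripper_width: 0.215
finger_force: 10.0
```

Request:
inch_along([
  [0,0,0,0,0,0],
  [0,0,0,0,0,0],
  [0,0,0,0,0,0],
  [0,0,0,0,0,0],
  [0,0,0,0,0,0],
], aperture=0.6)

```text
clock: 15.05
position: [0.5965, -0.0342, 0.0085]
ee_rot: [[-1.0, -0.0, -0.0], [-0.0, 1.0, 0.0], [0.0, 0.0, -1.0]]
force: [-0.8, 0.7, -0.6]
gripper_width: 0.56
finger_force: 0.0
```

Request:
inch_along([
  [0,0,-2,0,0,0],
  [0,0,-4,0,0,0],
  [0,0,-6,0,0,0],
  [0,0,-6,0,0,0],
  [0,0,-6,0,0,0],
  [0,0,-6,0,0,0],
  [0,0,-6,0,0,0],
  [0,0,-6,0,0,0],
])

```text
clock: 15.85
position: [0.5956, -0.034, 0.1271]
ee_rot: [[-1.0, -0.0, -0.003], [-0.0, 1.0, 0.001], [0.003, 0.001, -1.0]]
force: [0.4, -0.1, -1.0]
gripper_width: 0.594
finger_force: 0.0
```

```bash
python3 - <<'E'
from h import *
im,P=snap("pics/w8.png")
H,S,V=cv2.split(cv2.cvtColor(im,cv2.COLOR_BGR2HSV))
meas(im,(S>90)&(V>180)&(H>15)&(H<32),(318,241),50,.004,P)
meas(im,(S>90)&((H<12)|(H>170)),(318,241),50,.01,P)
cv2.imwrite("pics/w8c.png",cv2.resize(im[180:280,260:380],None,fx=5,fy=5,interpolation=2))
E
```

```text
pose [ 0.5956 -0.034   0.1271] after [ 0.5958 -0.034   0.1273]
area 246.5 px [325.641 230.854] centroid mm 592.6406781172252 -30.50961854135593 rect (595.2860717773438, -33.95618438720703) (27.14485740661621, 25.184072494506836) 75.4464111328125
area 551.5 px [319.3122 238.4536] centroid mm 597.3440521869377 -35.62272071854016 rect (597.7068481445312, -35.21543502807617) (24.90449333190918, 19.224822998046875) 18.378589630126953
```

View pics/w8c.png

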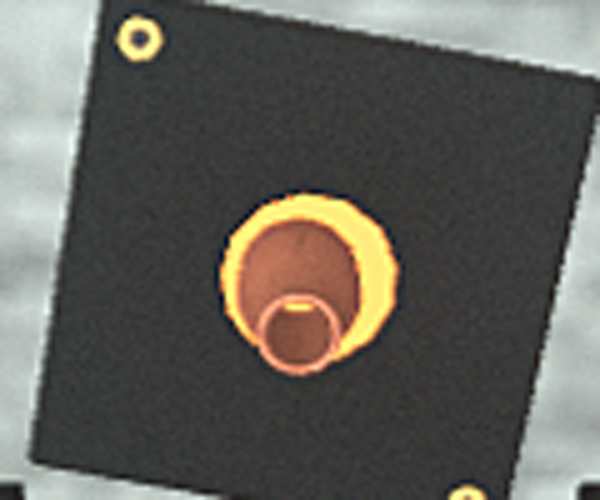

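The nozzle is upright on the disc, about 1.5 mm to one side (base centre 299.5 against disc 309.5 in the crop, at 5×). That is fine, and it shows a +1.4 mm y bias to apply from here on. Next the nut, going round the vise.

Request:
inch_along([
  [0,-1,-2,0,0,0],
  [0,-3,-3,0,0,0],
  [0,-5.5,-3,0,0,0],
  [0,-8,-3,0,0,0],
  [0,-10.5,-3,0,0,0],
  [0,-13,-3,0,0,0],
  [0,-14.5,-3,0,0,0],
  [0,-14.5,-3,0,0,0],
], aperture=0.7)

```text
clock: 16.7
position: [0.5961, -0.3296, 0.1876]
ee_rot: [[-1.0, 0.005, 0.0], [0.005, 1.0, -0.002], [-0.0, -0.002, -1.0]]
force: [-0.5, 0.5, 0.5]
gripper_width: 0.697
finger_force: 0.0
```

Request:
inch_along([
  [2,0,0,0,0,0],
  [4,0,1,0,0,0],
  [6,0,2.5,0,0,0],
  [7.25,0,3,0,0,0],
  [7.25,0,3,0,0,0],
  [7.25,0,3,0,0,0],
  [7.25,0,3,0,0,0],
  [7.25,0,3,0,0,0],
])

```text
clock: 17.5
position: [0.4533, -0.3247, 0.1292]
ee_rot: [[-1.0, -0.001, 0.002], [-0.001, 1.0, -0.002], [-0.002, -0.002, -1.0]]
force: [1.2, 1.0, -0.1]
gripper_width: 0.701
finger_force: 0.0
```

Request:
inch_along([
  [0,0,0,0,0,0],
  [0,0,0,0,0,0],
  [0,0,0,0,0,0],
  [0,0,0,0,0,0],
])

```text
clock: 17.9
position: [0.4517, -0.3242, 0.1286]
ee_rot: [[-1.0, -0.0, 0.0], [-0.0, 1.0, -0.0], [-0.0, -0.0, -1.0]]
force: [-0.0, -0.3, 0.1]
gripper_width: 0.7
finger_force: 0.0
```

```bash
python3 - <<'E'
from h import *
im,P=snap("pics/w9.png"); print(project("wrist",[.445,-.323,.016],P), pose()[2]["joint_positions"])
E
```

```text
pose [ 0.4517 -0.3242  0.1286] after [ 0.4516 -0.3242  0.1286]
[[323.049  229.0256]] [-0.8236  0.5647  1.6943  0.      0.8827 -2.3946]
```

View pics/w9.png

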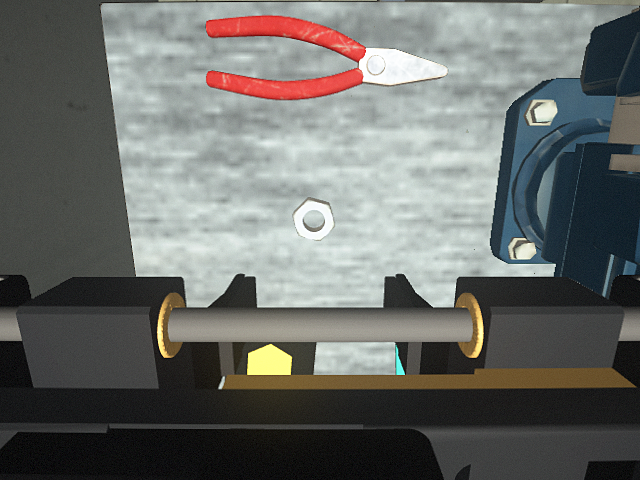

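The nut is at (314,218), clear of the pliers and vise. I find its flats.

```bash
python3 - <<'E'
from h import *
im=cv2.imread("pics/w9.png");P=pose()[:2];P=(P[0],np.array([.4517,-.3242,.1286]))
H,S,V=cv2.split(cv2.cvtColor(im,cv2.COLOR_BGR2HSV))
cv2.imwrite("pics/w9c.png",cv2.resize(im[185:255,270:360],None,fx=7,fy=7,interpolation=2))
for th in(215,235,248):
    m=(V>th)&(S<25); k=np.zeros_like(m);k[185:255,280:350]=1
    a,c,q=blobs(m&k,100)[0]; h=cv2.convexHull(q)
    X=onplane("wrist",h.reshape(-1,2).astype(float),.016,P)[:,:2]*1000
    M=cv2.moments(X.astype(np.float32).reshape(-1,1,2)); 
    # width as function of angle: flats = minima with 60 deg period
    an=np.radians(np.arange(0,60,2)); w=[np.mean([np.ptp(X@[np.cos(t+i*np.pi/3),np.sin(t+i*np.pi/3)]) for i in range(3)]) for t in an]
    print(th,a,c,"c mm",M["m10"]/M["m00"],M["m01"]/M["m00"],"flat normal deg",np.degrees(an[np.argmin(w)]),min(w),"corner",np.degrees(an[np.argmax(w)]),max(w))
E
```

```text
215 1988.5 [312.3971 230.13  ] c mm 447.26208332615175 -329.4970900686156 flat normal deg 0.0 48.58624409127102 corner 18.0 50.70373839828773
235 1099.5 [313.3497 220.2682] c mm 438.35577809781165 -330.4240292656373 flat normal deg 46.0 28.85493592352562 corner 18.0 30.43123211153421
248 1064.0 [313.3266 220.258 ] c mm 438.3292899403374 -330.4145652613734 flat normal deg 46.0 28.524651806386213 corner 18.0 29.434827000683896
```

View pics/w9c.png

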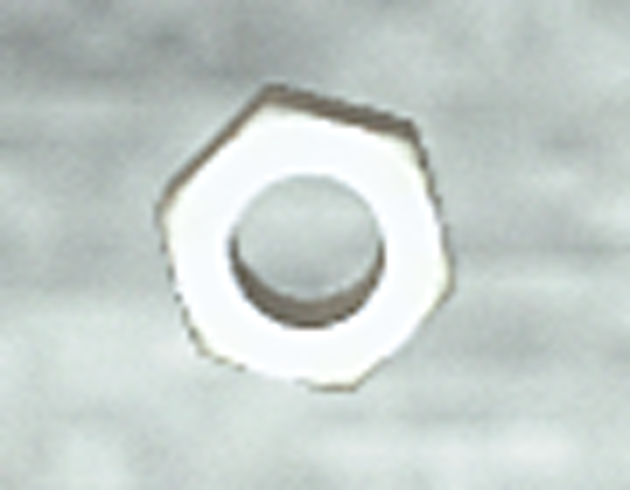

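Flat normals are at about 46° (+60°k). I'll grip at yaw 46°, which means a turn of rz +0.77; that stays clear of the vise and the joint limit.

Careful with the scale: shifts go in units of 20 mm and turns go in units of 0.05 rad. That gives: 0.0133 m is 0.665, -0.0048 m is -0.24, 0.77 rad is 15.4.

Request:
inch_along([
  [0.665,-0.24,0,0,0,2.6],
  [0.665,-0.24,0,0,0,5.2],
  [0.665,-0.24,0,0,0,7.8],
  [0.665,-0.24,0,0,0,10.4],
  [0.665,-0.24,0,0,0,13],
  [0.665,-0.24,0,0,0,15.4],
  [0.665,-0.24,0,0,0,15.4],
  [0.665,-0.24,0,0,0,15.4],
])

```text
clock: 18.75
position: [0.4383, -0.3291, 0.1286]
ee_rot: [[-0.72, 0.694, -0.0], [0.694, 0.72, -0.0], [-0.0, -0.0, -1.0]]
force: [-0.9, 0.4, -0.1]
gripper_width: 0.703
finger_force: 0.0
```

Request:
inch_along([
  [0,0,0,0,0,0],
  [0,0,0,0,0,0],
  [0,0,0,0,0,0],
])

```text
clock: 19.05
position: [0.4383, -0.329, 0.1286]
ee_rot: [[-0.718, 0.696, 0.0], [0.696, 0.718, -0.0], [-0.0, -0.0, -1.0]]
force: [-0.1, 0.5, 0.3]
gripper_width: 0.701
finger_force: 0.0
```

```bash
python3 - <<'E'
from h import *
im,P=snap("pics/w10.png")
H,S,V=cv2.split(cv2.cvtColor(im,cv2.COLOR_BGR2HSV))
uv=project("wrist",[.4384,-.329,.016],P)[0].astype(int); print(uv)
m=(V>240)&(S<25); meas(im,m,uv,28,.016,P); 
cv2.imwrite("pics/w10c.png",im); totool([.4384,-.329,.004],np.radians(46.3))
E
```

```text
pose [ 0.4383 -0.329   0.1286] after [ 0.4383 -0.329   0.1286]
[321 236]
area 1041.5 px [320.1851 237.0743] centroid mm 438.3068523895987 -330.33577929213385 rect (437.88995361328125, -330.1244812011719) (27.985721588134766, 29.5473575592041) 45.955509185791016
shift [-0.      0.0001  0.1246]
world turn 0.0066142348472872925 rz -0.0066142348472872925 q6 -1.6493506778428215
```

Request:
inch_along([
  [0,0,2,0,0,0],
  [0,0,4,0,0,0],
  [0,0,5.5,0,0,0],
  [0,0,6.225,0,0,0],
  [0,0,6.225,0,0,0],
  [0,0,6.225,0,0,0],
  [0,0,6.225,0,0,0],
])

```text
clock: 19.8
position: [0.4389, -0.3297, 0.0052]
ee_rot: [[-0.718, 0.696, 0.001], [0.696, 0.718, -0.002], [-0.002, -0.0, -1.0]]
force: [0.4, -0.8, -0.3]
gripper_width: 0.701
finger_force: 0.0
```

Request:
inch_along([
  [0,0,0,0,0,0],
  [0,0,0,0,0,0],
  [0,0,0,0,0,0],
  [0,0,0,0,0,0],
  [0,0,0,0,0,0],
  [0,0,0,0,0,0],
  [0,0,0,0,0,0],
], aperture=0.0, force=25)

```text
clock: 20.5
position: [0.4383, -0.329, 0.0042]
ee_rot: [[-0.718, 0.696, 0.0], [0.696, 0.718, -0.0], [-0.0, -0.0, -1.0]]
force: [-0.5, -0.0, 2.9]
gripper_width: 0.338
finger_force: 25.0
```

```bash
python3 - <<'E'
from h import *
totool([.5734,-.369,.11]); print(pose()[1])
E
```

```text
shift [-0.1248  0.0653 -0.1058]
[ 0.4383 -0.329   0.0042]
```

In the tool's units: -0.125 m is -6.25, -0.1 m is -5.

Request:
inch_along([
  [0,0,-2.5,0,0,0],
  [0,0,-5,0,0,0],
  [-2,1.05,-5,0,0,0],
  [-4,2.1,-5,0,0,0],
  [-6.25,3.25,-5,0,0,0],
  [-6.25,3.25,-5,0,0,0],
  [-6.25,3.25,-5,0,0,0],
  [-6.25,3.25,-5,0,0,0],
])

```text
clock: 21.3
position: [0.5715, -0.3681, 0.1029]
ee_rot: [[-0.718, 0.696, -0.003], [0.696, 0.718, 0.003], [0.004, -0.0, -1.0]]
force: [-0.2, 0.1, -1.2]
gripper_width: 0.337
finger_force: 25.0
```

Request:
inch_along([
  [0,0,0,0,0,0],
  [0,0,0,0,0,0],
  [0,0,0,0,0,0],
  [0,0,0,0,0,0],
  [0,0,0,0,0,0],
])

```text
clock: 21.8
position: [0.5731, -0.3694, 0.1042]
ee_rot: [[-0.718, 0.696, 0.0], [0.696, 0.718, -0.0], [-0.0, -0.0, -1.0]]
force: [-0.1, 0.5, -1.1]
gripper_width: 0.337
finger_force: 25.0
```

```bash
python3 - <<'E'
from h import *
im,P=snap("pics/w11.png")
H,S,V=cv2.split(cv2.cvtColor(im,cv2.COLOR_BGR2HSV))
uv=project("wrist",[.5734,-.369,.004],P)[0]; print(uv)
m=(S>90)&(V>150)&(H>20)&(H<40)
meas(im,m,uv.astype(int),60,.004,P)
E
```

```text
pose [ 0.5731 -0.3694  0.1042] after [ 0.5732 -0.3694  0.1042]
[322.1443 240.1663]
area 2134.5 px [319.9874 240.7167] centroid mm 572.842499553855 -370.68786650187246 rect (572.8009033203125, -370.5179443359375) (38.73841857910156, 43.06830596923828) 25.013452529907227
```

View pics/w11.png

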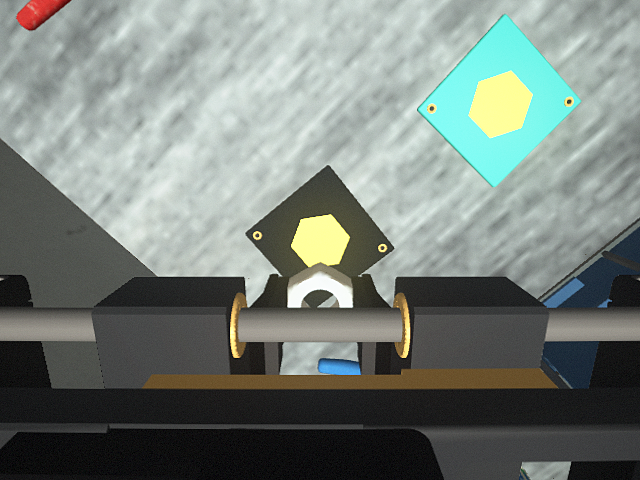

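The held nut is over the black mat's hexagon (centre px 320.5,240.5); the turquoise mat is off to the side. The remaining error is about 0.5 mm, so I lower, release and check.

Request:
inch_along([
  [-0.025,0,2,0,0,0],
  [-0.025,0,3.5,0,0,0],
  [-0.025,0,4.25,0,0,0],
  [-0.025,0,4.6,0,0,0],
  [-0.025,0,4.775,0,0,0],
  [-0.025,0,4.775,0,0,0],
  [-0.025,0,4.775,0,0,0],
  [-0.025,0,4.775,0,0,0],
])

```text
clock: 22.65
position: [0.5744, -0.3703, 0.0099]
ee_rot: [[-0.718, 0.696, 0.002], [0.696, 0.718, -0.002], [-0.002, 0.0, -1.0]]
force: [0.1, -0.3, -0.3]
gripper_width: 0.337
finger_force: 25.0
```

Request:
inch_along([
  [0,0,0,0,0,0],
  [0,0,0,0,0,0],
  [0,0,0,0,0,0],
  [0,0,0,0,0,0],
])

```text
clock: 23.05
position: [0.5737, -0.3697, 0.0086]
ee_rot: [[-0.718, 0.696, 0.0], [0.696, 0.718, -0.0], [-0.0, 0.0, -1.0]]
force: [-0.5, 0.4, -1.5]
gripper_width: 0.342
finger_force: 25.0
```

Request:
inch_along([
  [0,0,0,0,0,0],
  [0,0,0,0,0,0],
  [0,0,0,0,0,0],
  [0,0,0,0,0,0],
  [0,0,0,0,0,0],
], aperture=0.7)

```text
clock: 23.55
position: [0.5737, -0.3697, 0.0086]
ee_rot: [[-0.718, 0.696, 0.0], [0.696, 0.718, -0.0], [-0.0, 0.0, -1.0]]
force: [-0.5, 0.4, 0.8]
gripper_width: 0.667
finger_force: 0.0
```

Request:
inch_along([
  [0,0,-2,0,0,0],
  [0,0,-4,0,0,0],
  [0,0,-6,0,0,0],
  [0,0,-6,0,0,0],
  [0,0,-6,0,0,0],
  [0,0,-6,0,0,0],
  [0,0,-6,0,0,0],
  [0,0,-6,0,0,0],
])

```text
clock: 24.35
position: [0.5729, -0.3691, 0.1268]
ee_rot: [[-0.718, 0.696, -0.002], [0.696, 0.718, 0.002], [0.003, -0.0, -1.0]]
force: [-0.3, -0.3, -0.4]
gripper_width: 0.701
finger_force: 0.0
```

```bash
python3 - <<'E'
from h import *
im,P=snap("pics/w12.png")
uv=project("wrist",[.5734,-.369,.004],P)[0]
H,S,V=cv2.split(cv2.cvtColor(im,cv2.COLOR_BGR2HSV))
y=(S>70)&(V>150)&(H>20)&(H<40); n=(V>215)&(S<50)
meas(im,y|n,uv.astype(int),33,.004,P); meas(im,n,uv.astype(int),33,.02,P)
for nm,m in(("yellow",y),("nut",n)):
    k=np.zeros(m.shape,np.uint8); cv2.circle(k,tuple(uv.astype(int)),33,1,-1); ys,xs=np.nonzero(m&(k>0)); print(nm,xs.min(),xs.max(),ys.min(),ys.max())
x0,y0=uv.astype(int)-[60,50]; cv2.imwrite("pics/w12c.png",cv2.resize(im[y0:y0+100,x0:x0+120],None,fx=5,fy=5,interpolation=2))
E
```

```text
pose [ 0.5729 -0.3691  0.1268] after [ 0.573  -0.3692  0.127 ]
area 1908.5 px [319.828  234.8185] centroid mm 573.1004569709239 -370.96295518871057 rect (573.0487060546875, -370.8763732910156) (38.795562744140625, 43.791587829589844) 25.009422302246094
area 1128.0 px [319.6794 240.6941] centroid mm 573.3574394111705 -371.3595962449817 rect (573.4539794921875, -371.084228515625) (28.904346466064453, 30.65979766845703) 45.16096878051758
yellow 293 347 210 259
nut 301 339 221 260
```

View pics/w12c.png

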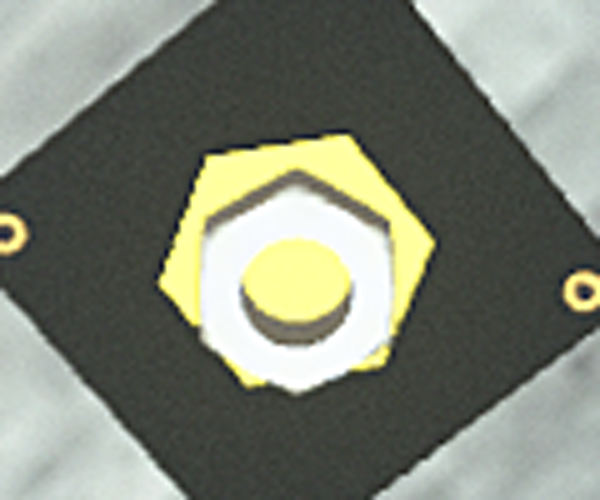

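The nut is within about 0.5 mm on the hexagon. Next the box: up and round the vise, turning toward its short axis (about 26°).

Request:
inch_along([
  [0.5,0.55,-2.25,0,0,0],
  [1.75,2,-3.65,0,0,0],
  [3.25,3.75,-3.65,0,0,0],
  [5,5.65,-3.65,0,0,0],
  [6.75,7.55,-3.65,0,0,0],
  [8.25,9.4,-3.65,0,0,0],
  [9.75,11.1,-3.65,0,0,0],
  [11.2,12.75,-3.65,0,0,0],
])

```text
clock: 25.2
position: [0.5899, -0.0285, 0.2011]
ee_rot: [[-0.718, 0.696, -0.001], [0.696, 0.718, 0.0], [0.001, -0.0, -1.0]]
force: [0.1, -0.5, 0.3]
gripper_width: 0.701
finger_force: 0.0
```

Request:
inch_along([
  [2,-0.45,0,0,0,2],
  [4,-0.9,1,0,0,4],
  [6,-1.4,2,0,0,6],
  [8,-1.85,3,0,0,6.8],
  [9.1,-2.1,3.5,0,0,6.8],
  [9.1,-2.1,3.5,0,0,6.8],
  [9.1,-2.1,3.5,0,0,6.8],
  [9.1,-2.1,3.5,0,0,6.8],
], aperture=1.0)

```text
clock: 26.0
position: [0.4331, 0.0651, 0.1322]
ee_rot: [[-0.444, 0.896, 0.004], [0.896, 0.444, -0.001], [-0.002, 0.003, -1.0]]
force: [0.5, 0.4, -0.2]
gripper_width: 0.998
finger_force: 0.0
```

Request:
inch_along([
  [0,0,0,0,0,0],
  [0,0,0,0,0,0],
  [0,0,0,0,0,0],
  [0,0,0,0,0,0],
  [0,0,0,0,0,0],
])

```text
clock: 26.5
position: [0.4305, 0.0657, 0.1316]
ee_rot: [[-0.445, 0.896, 0.0], [0.896, 0.445, -0.0], [-0.0, 0.0, -1.0]]
force: [0.2, -0.1, 0.1]
gripper_width: 1.0
finger_force: 0.0
```

```bash
python3 - <<'E'
from h import *
im,P=snap("pics/w13.png")
H,S,V=cv2.split(cv2.cvtColor(im,cv2.COLOR_BGR2HSV))
uv=project("wrist",[.43,.066,.009],P)[0]; print(uv)
for th in(215,230,245): meas(im,(V>th)&(S<60),uv.astype(int),90,.009,P,rect=True)
totool([.43,.066,.002],np.radians(26.3))
E
```

```text
pose [0.4305 0.0657 0.1316] after [0.4304 0.0658 0.1316]
[320.6041 232.0179]
area 5636.0 px [317.6114 230.9116] centroid mm 428.2022688366418 64.1202218410122 rect (431.01031494140625, 63.86914825439453) (52.92893600463867, 81.93280029296875) 23.616657257080078
long axis yaw 1.9829848
area 5513.0 px [317.2383 230.7251] centroid mm 427.8662412784596 64.12673052639576 rect (427.92022705078125, 63.99093246459961) (47.21827697753906, 79.1048355102539) 23.544260025024414
long axis yaw 1.9817212
area 5445.0 px [317.241  230.7228] centroid mm 427.8603774063868 64.14275291442047 rect (427.8800964355469, 64.07660675048828) (46.894798278808594, 78.6526107788086) 23.553340911865234
long axis yaw 1.98188
shift [ 0.0004 -0.0002  0.1296]
world turn -0.001904319061844184 rz 0.001904319061844184 q6 -0.5670496379205691
```

View pics/w13.png

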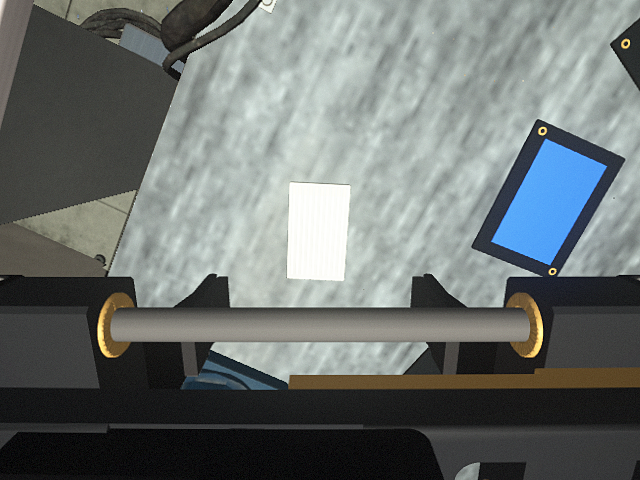

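The box is squarely between the fingers, px (317,231). The blue mat is visible at (548,200).

In the tool's units: 0.1295 m is 6.475, -0.0017 m is -0.085, 0.05 rad is 1.

Request:
inch_along([
  [0,-0.085,2,0,0,1],
  [0,-0.085,4,0,0,1],
  [0,-0.085,5.5,0,0,1],
  [0,-0.085,6.1,0,0,1],
  [0,-0.085,6.475,0,0,1],
  [0,-0.085,6.475,0,0,1],
  [0,-0.085,6.475,0,0,1],
  [0,-0.085,6.475,0,0,1],
])

```text
clock: 27.35
position: [0.4295, 0.065, 0.0026]
ee_rot: [[-0.4, 0.917, 0.002], [0.917, 0.4, -0.0], [-0.001, 0.001, -1.0]]
force: [-0.5, 1.1, -1.2]
gripper_width: 1.002
finger_force: 0.0
```

Request:
inch_along([
  [0,0,0,0,0,0],
  [0,0,0,0,0,0],
  [0,0,0,0,0,0],
  [0,0,0,0,0,0],
  [0,0,0,0,0,0],
  [0,0,0,0,0,0],
  [0,0,0,0,0,0],
  [0,0,0,0,0,0],
], aperture=0.0, force=20)

```text
clock: 28.15
position: [0.4288, 0.0651, 0.002]
ee_rot: [[-0.4, 0.917, -0.0], [0.917, 0.4, -0.0], [0.0, -0.0, -1.0]]
force: [0.4, 0.7, 1.2]
gripper_width: 0.545
finger_force: 20.0
```

```bash
python3 - <<'E'
from h import *
print(pose()[1]);totool([.584,.168,.1],np.radians(4.9))
E
```

```text
[0.4288 0.0651 0.002 ]
shift [ 0.0324  0.1834 -0.098 ]
world turn -0.32551427734336125 rz 0.32551427734336125 q6 -0.5191759940650622
```

```bash
python3 - <<'E'
from h import *
im=cv2.imread("pics/w13.png"); a=np.radians(90-63.58); 
R=np.array([[-.445,.896,0],[.896,.445,0],[0,0,-1]]); P=(R,np.array([.4305,.0657,.1316]))
H,S,V=cv2.split(cv2.cvtColor(im,cv2.COLOR_BGR2HSV))
meas(im,(S>90)&(H>95)&(H<125)&(V>120),(548,200),90,.004,P,rect=True); print(R[:,1]*1.4)
E
```

```text
area 7478.0 px [548.2175 201.815 ] centroid mm 583.40172669349 166.44561596711804 rect (583.4600219726562, 166.4468994140625) (57.00423049926758, 88.56440734863281) 4.905139446258545
long axis yaw 1.6564065
[1.2544 0.623  0.    ]
```

Request:
inch_along([
  [0,0,-2.5,0,0,0],
  [0.25,1.5,-4.9,0,0,1],
  [0.65,3.75,-4.9,0,0,3],
  [1.1,6.1,-4.9,0,0,5],
  [1.45,8.25,-4.9,0,0,6.5],
  [1.62,9.17,-4.9,0,0,6.5],
  [1.62,9.17,-4.9,0,0,6.5],
  [1.62,9.17,-4.9,0,0,6.5],
])

```text
clock: 28.95
position: [0.5824, 0.1679, 0.0992]
ee_rot: [[-0.087, 0.996, -0.003], [0.996, 0.087, -0.001], [-0.0, -0.003, -1.0]]
force: [-0.2, -0.5, -1.2]
gripper_width: 0.544
finger_force: 20.0
```

Request:
inch_along([
  [0,0,0,0,0,0],
  [0,0,0,0,0,0],
  [0,0,0,0,0,0],
  [0,0,0,0,0,0],
  [0,0,0,0,0,0],
])

```text
clock: 29.45
position: [0.5839, 0.1678, 0.1002]
ee_rot: [[-0.086, 0.996, -0.0], [0.996, 0.086, -0.0], [-0.0, -0.0, -1.0]]
force: [0.7, 0.9, -1.4]
gripper_width: 0.546
finger_force: 20.0
```

```bash
python3 - <<'E'
from h import *
im,P=snap("pics/w14.png")
H,S,V=cv2.split(cv2.cvtColor(im,cv2.COLOR_BGR2HSV))
m=(S>90)&(H>95)&(H<125)&(V>120)
b=blobs(m,300); print([(x[0],x[1]) for x in b])
meas(im,m,(320,220),130,.004,P,rect=True)
for d in([.04,.024],[.04,-.024],[-.04,.024],[-.04,-.024]): print(project("wrist",P[1]+P[0]@[d[0],d[1],-.007],P))
E
```

```text
pose [0.5839 0.1678 0.1002] after [0.584  0.1679 0.1002]
[(9448.5, array([573.1826, 186.3846])), (2304.0, array([319.59  , 196.5375]))]
area 2304.0 px [319.59   196.5375] centroid mm 580.4741696216784 199.88528984189853 rect (580.5418090820312, 199.5926513671875) (56.623435974121094, 21.298038482666016) 4.924844741821289
long axis yaw 0.08595453
[[377.102 213.319]]
[[265.2726 213.2878]]
[[370.2506 375.2179]]
[[271.6674 375.2193]]
```

View pics/w14.png

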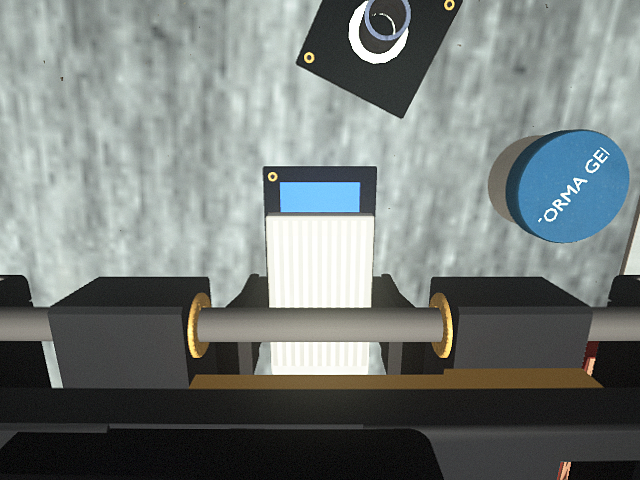

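The held box and the blue strip (320,197) are parallel; the small offset left is tool x −1.3 mm, y +0.7 mm. I lower and release.

In the tool's units: 0.07 m is 3.5, -0.0013 m is -0.065.

Request:
inch_along([
  [-0.065,0.035,2,0,0,0],
  [-0.065,0.035,3.5,0,0,0],
  [-0.065,0.035,4.2,0,0,0],
  [-0.065,0.035,4.5,0,0,0],
  [-0.065,0.035,4.68,0,0,0],
  [-0.065,0.035,4.68,0,0,0],
  [-0.065,0.035,4.68,0,0,0],
  [-0.065,0.035,4.68,0,0,0],
])

```text
clock: 30.3
position: [0.5857, 0.1669, 0.0076]
ee_rot: [[-0.086, 0.996, 0.002], [0.996, 0.086, 0.0], [0.0, 0.002, -1.0]]
force: [-1.3, 0.1, -0.6]
gripper_width: 0.547
finger_force: 20.0
```

Request:
inch_along([
  [0,0,0,0,0,0],
  [0,0,0,0,0,0],
  [0,0,0,0,0,0],
  [0,0,0,0,0,0],
])

```text
clock: 30.7
position: [0.5849, 0.1668, 0.0065]
ee_rot: [[-0.086, 0.996, 0.0], [0.996, 0.086, -0.0], [-0.0, 0.0, -1.0]]
force: [-0.3, 0.5, -0.2]
gripper_width: 0.546
finger_force: 20.0
```

Request:
inch_along([
  [0,0,0,0,0,0],
  [0,0,0,0,0,0],
  [0,0,0,0,0,0],
  [0,0,0,0,0,0],
  [0,0,0,0,0,0],
], aperture=0.8)

```text
clock: 31.2
position: [0.5849, 0.1668, 0.0065]
ee_rot: [[-0.086, 0.996, 0.0], [0.996, 0.086, -0.0], [-0.0, 0.0, -1.0]]
force: [0.4, -0.4, -0.1]
gripper_width: 0.793
finger_force: 0.0
```

Request:
inch_along([
  [0,0,-2,0,0,0],
  [0,0,-4,0,0,0],
  [0,0,-6,0,0,0],
  [0,0,-8,0,0,0],
  [0,0,-9,0,0,0],
  [0,0,-9,0,0,0],
  [0,0,-9,0,0,0],
  [0,0,-9,0,0,0],
])

```text
clock: 32.0
position: [0.5835, 0.1666, 0.1846]
ee_rot: [[-0.086, 0.996, -0.004], [0.996, 0.086, -0.0], [-0.0, -0.004, -1.0]]
force: [1.1, -1.1, -0.7]
gripper_width: 0.802
finger_force: 0.0
```

```bash
python3 - <<'E'
from h import *
im,P=snap("pics/w15.png")
H,S,V=cv2.split(cv2.cvtColor(im,cv2.COLOR_BGR2HSV))
uv=project("wrist",[.584,.167,.004],P)[0]
bl=(S>90)&(H>95)&(H<125)&(V>120); bx=(V>215)&(S<50)
meas(im,bl,uv.astype(int),85,.004,P,rect=True); meas(im,bx,uv.astype(int),60,.013,P,rect=True)
g=im[130:300,220:420]; g2=camera("top")[:,:,::-1]; g2=g2[180:330,150:470]
cv2.imwrite("pics/fin.png",np.vstack([cv2.resize(g,(353,300)).copy() if 0 else cv2.copyMakeBorder(cv2.resize(g,(353,300)),0,0,0,287,0),cv2.resize(g2,(640,300))]))
E
```

```text
pose [0.5835 0.1666 0.1846] after [0.5835 0.1666 0.1844]
area 5358.5 px [320.9542 216.0714] centroid mm 583.4037197001123 166.3433419417545 rect (583.4153442382812, 166.39630126953125) (56.960872650146484, 88.24134826660156) 4.959949016571045
long axis yaw 1.6573637
area 4097.5 px [321.7656 218.6064] centroid mm 584.1794896604736 166.18644255509196 rect (584.2775268554688, 165.71670532226562) (47.276161193847656, 78.64706420898438) 4.948720932006836
long axis yaw 1.6571679
```

View pics/fin.png

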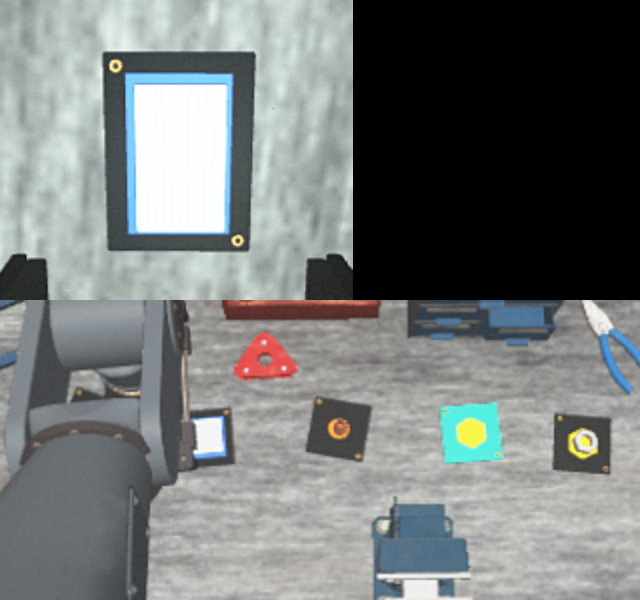

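The box is within 1 mm and parallel to the rectangle. All four parts are placed, and the gripper is open and clear.

Request:
inch_along([
  [0,0,0,0,0,0],
  [0,0,0,0,0,0],
  [0,0,0,0,0,0],
])

```text
clock: 32.4
position: [0.5847, 0.1668, 0.1859]
ee_rot: [[-0.086, 0.996, -0.001], [0.996, 0.086, -0.0], [-0.0, -0.001, -1.0]]
force: [-0.4, 0.8, 0.5]
gripper_width: 0.796
finger_force: 0.0
```

```bash
python3 -c "
from rig import *
print(job_done())"
```

```text
the job is handed in; nothing more can be done
None
```

The job is handed in at 32 s: all four parts stand released on their own mats, in the order asked. By the wrist camera the pipe, nut and box are within about 1 mm of centre and the nozzle about 1.5 mm off; I never reached for the tin, the magnet or the turquoise mat.

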